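# Pass the pastry brush handle first

### The arm

A 6-joint arm with a two-finger parallel gripper is mounted at the origin on the work surface. World frame = base frame: x ahead of the robot, y to its left, z up, the work surface at z = 0. Lengths are in mm, angles in degrees, forces in N, time in s.
With the tool pointing down it reaches from about 300 to 850 mm from the base axis. Payload 4.2 kg.
Tool frame: the origin (TCP) lies on the centre line of the jaws, within the pads' length; the fingertips stand env.nose_length ahead of it and the grasp point (between the pads) lies 2 mm behind it (env.nose_length is the distance from the TCP to the fingertips, in mm); z points along the fingers, y is the direction in which the jaws open and shut (so a half turn about z gives the same grasp; the last joint's range is limited). The gripper opens to 91 mm and grips with 3 to 60 N. Pads are 32 mm wide; open, the fingers measure 118 mm over their backs; the gripper's body (76 mm by 178 mm) begins 60 mm behind the grasp point.
Start: joints at [68.354, 18.312, 89.639, -0, 72.044, -1.146], TCP at [201.376, 538.599, 230.976] pointing down, gripper open.
Joint ranges: [-177.97, 177.97], [-48.28, 115.42], [12.27, 149.76], [-77.06, 257.06], [2.81, 150.46], [-146.56, 146.56]. Speed limits (degrees/s): [147.25, 147.25, 180, 180, 180, 180].

### API

Orientations are given as [roll, pitch, yaw] about the fixed x, y, z axes, in that order (R = Rz(yaw) Ry(pitch) Rx(roll)).
In Python, from workcell import env gives the robot as it stands. The module is installed in compiled form; this text tells all that it offers.
- The arm moves only by the tool jog_arm, never from a script. Its argument "deltas" is a list that holds one entry, the list of rows, each a list of 5 numbers: the shift along the tool's x, y, z in m, then the turn about the tool's z in degrees, then the finger opening in m, from 0 to 0.0912. A call has 1 to 20 rows; each row is the pose to reach, as a shift and turn from the pose commanded when the call began, along the tool's axes at that moment; what a row does not reach only later rows make up. A row lasts 1/12 s, in which the tool goes at most 41.7 mm and 7.16 degrees, less where a joint would pass 70% of its speed; a pose out of reach is approached as far as the arm can. A call with a gripper value outside its range is refused whole. The fingers move at their own pace and stop on an object; "grip_force" is the grip in N (left out, the last holds). Time passes only in rows, so rows that repeat a pose let the fingers close. It gives the time, the measured TCP pose, the force and the opening at its end, in the units of the state.
- env.state(): the state, without advancing time (a new reading comes with each control period).
- env.grab_frame(name): name is "side" or "top" or "wrist"; returns the picture (420x560x3 uint8, red, green, blue); there is no depth.
- env.camera_params(name): a dict with "fx", "fy", "cx", "cy" (pixels), "xyz" and "orientation" of the camera in the world. Camera axes: x right, y down, z forward; pixel columns grow to the right and rows downward; lengths in mm; the calibration is good to about 2 mm. A picture is of the moment at which its call begins: read the wrist's pose just before it. camera_params takes no time and is no camera call; for the wrist camera it gives the pose at the moment of the call.
- env.job_done(): hands the job in, once; it reports no verdict.
Trained networks look in the newest picture that a camera, given by its name, has taken for a name from the list of things; names that differ only in an ending like _2 or _b are one class to them, and where a whole thing is asked for, a point or a joint stands for the part that bears it (a point fixed in the world has none). Each returns a list of dicts, best first, with "conf" (0 to 1); they miss things now and then, are a little off and sometimes report something else, mostly with a low value. They report only what shows in the picture. A call takes as long as a camera call. They do not tell look-alikes from the thing itself.
- env.look_for(camera, label): "xyz" ([x, y, z] in mm, in world coordinates, good to about 4 mm: the middle of the surface that is visible of it).
The state is a dict: "time_s": time; "qpos": joint angles; "qvel": joint speeds; "effort": joint torques, N m; "ee_pos": TCP position; "ee_rot": TCP orientation; "force": force on the tool from outside, world axes, zero at the start; "torque": the same for the moment, N m; "gripper_width": finger opening in mm.
Only numpy, scipy, OpenCV 4.12 (cv2) and the standard library are available. Lean on these libraries where they do the work, as an engineer would, in place of code of your own. Each camera call takes 0.05 s, during which the arm holds its last target.

### The job

The wide pastry brush lies with its bristles towards the baker on the far side of the table. Turn it end for end and lay it gently, without dropping it, flat in the wooden brush rest: bristles inside the drip dish, handle between the two posts and pointing to the baker. Leave the narrow brush where it lies.

Things in the scene. Friction and masses are not known exactly. Their poses are not given: they have to be found in the camera images.
- brush_mid (a point): Balance point of the wide pastry brush, half-way up its 20 mm thickness. Flat black handle 24 mm wide from x = -110 to +11 mm, then a black shoulder widening to 45 mm at x = +41 mm. About 80 g. x axis along the brush to the bristles, z up. Starts flat on the bare table (z = 0), bristles away from the robot within 25 degrees. Grip here across the handle, closing along its y.
- brush_bristles (a point): Centre of the wide brush's cream bristles (a flat rigid block 70 mm long, 48 mm wide, 16 mm thick), 75 mm from brush_mid along +x; same axes. The whole brush is 220 mm long.
- rest_mid (a point): Wooden brush rest, fixed: point on its 6 mm high floor where brush_mid belongs (10 mm above it). x axis to the baker (away from robot, within 15 degrees), z up. Drip dish at x -137 to -45 mm, y +-45 mm, walled on 3 sides, open towards this point. Two 14 mm posts at x = +75, y = +-36 mm. Walls and posts rise 16 mm above the floor. Between dish and posts: a bare floor 60 mm wide.
- narrow_brush_mid (a point): Middle of the narrow brush, half-way up (8 mm above the table): slim black handle 14 mm wide, round steel ferrule and round 16 mm bristle head, 215 mm long in all. Its x axis points towards its bristles. Leave it in place.
There are look-alikes about, which are no part of the job. What is shaped like the part that bears brush_mid but purple is not meant.

How it is judged (in metres and radians):
On the way:
1. the wide brush is lowered to within 20 mm of the rest's floor, turned, while the fingers still hold it (not dropped) (horizontal distance between brush_mid and rest_mid below 0.04 m and x of brush_bristles in the frame of rest_mid below -0.035 m and height (world z) of brush_mid below 0.036 m and contact force between the fingers and brush above 0.3 N), for 0.05 s.
At the end, for the whole second after the job is handed in: The wide brush lies still and flat on the floor of the rest (its middle no more than 5 mm above its resting height), bristles in the drip dish on the robot's side and handle towards the baker: its middle within 30 mm along and 25 mm across of rest_mid, its direction within 14 degrees of the rest's (x of brush_mid in the frame of rest_mid between -0.03 and 0.03 m and y of brush_mid in the frame of rest_mid between -0.025 and 0.025 m and x of brush_bristles in the frame of rest_mid below -0.04 m and angle between the x axis of brush_mid and the x axis of rest_mid, either way round below 0.25 rad and height (world z) of brush_mid below 0.021 m and linear speed of brush below 0.02 m/s); the robot touches nothing.
It fails at once if the narrow brush is moved more than 30 mm (distance of narrow_brush_mid from where it was at the start of the episode above 0.03 m).
It also fails if it takes over 40 s, if anything falls off the work surface, if the arm or the gripper's body presses on something with over 40 N, if the wrist force passes 120 N, or if a joint passes its speed limit or range.

## Working session

There is one attempt and no reset: what is moved stays moved. The work goes in short steps, Python scripts to look and compute and a tool call to move; the robot and the scene stay as the last step left them, time stands still between calls to the robot, and variables do not carry over. Pictures are saved under pics/ and viewed, and the job is handed in when it is done.

Besides the shell and the picture viewer there is one more tool, called as a command line: name --argument value ..., lists and objects as JSON in quotes. jog_arm: Moves the arm, as the interface text tells. Its arguments: {"type":"object","properties":{"deltas":{"type":"array"},"grip_force":{"type":"number"}},"required":["deltas"]}

```bash
mkdir -p pics
python3 - <<'E'
from workcell import env
import cv2
print(env.state()); print(env.nose_length)
for c in ("top","side"):
    im=env.grab_frame(c); cv2.imwrite(f"pics/{c}0.png",im[:,:,::-1]); print(env.camera_params(c))
    for l in ("brush_mid","brush_bristles","rest_mid","narrow_brush_mid"):
        print(c,l,[( [round(v) for v in d["xyz"]],round(d["conf"],2)) for d in env.look_for(c,l)])
E
```

```text
{'time_s': 0.0, 'qpos': array([ 6.83534034e+01,  1.83514687e+01,  8.97076097e+01, -7.73380014e-04,
        7.20414779e+01, -1.14567977e+00]), 'qvel': array([-0.02222937,  0.03802517, -0.09233418, -0.02252898,  0.06661782,
        0.01948016]), 'effort': array([-6.55205404e-04, -4.12456405e+01, -2.31969523e+01,  7.26050930e-02,
        4.57211479e-02, -1.47036385e-04]), 'ee_pos': array([201.20413419, 538.14293954, 230.11380983]), 'ee_rot': array([-1.79899449e+02, -1.27544285e-03,  1.59499321e+02]), 'force': array([ 0.26382407, -0.38436716, -0.39001158]), 'torque': array([-0.04325511, -0.00532498,  0.0390938 ]), 'gripper_width': 91.26659539170089}
17.0
{'fx': 436.48403007835793, 'fy': 436.48403007835793, 'cx': 272.97434934296507, 'cy': 212.52345864665332, 'xyz': array([ 296.39337899,  -18.63858846, 1019.07117601]), 'orientation': array([-172.30895154,    0.73600861,  -89.60214147])}
top brush_mid [([603, 9, 18], 0.74), ([381, -156, 17], 0.63), ([239, -339, 20], 0.56)]
top brush_bristles [([240, -343, 20], 0.97), ([603, 7, 12], 0.56), ([380, -156, 14], 0.56)]
top rest_mid [([448, 295, 6], 0.92)]
top narrow_brush_mid [([562, -285, 15], 0.93)]
{'fx': 444.8997104319763, 'fy': 444.8997104319763, 'cx': 271.4834794161579, 'cy': 208.88131443882156, 'xyz': array([  77.97574555, -717.95521395,  753.33398188]), 'orientation': array([-131.71238291,    0.31806324,  -27.83378202])}
side brush_mid [([231, -347, 17], 0.87), ([590, -4, 20], 0.64)]
side brush_bristles [([590, 4, 12], 0.9), ([377, -169, 18], 0.89), ([235, -350, 21], 0.7)]
side rest_mid [([589, 2, 16], 0.71), ([442, 293, 9], 0.68)]
side narrow_brush_mid [([552, -294, 15], 0.76)]
```

View pics/top0.png

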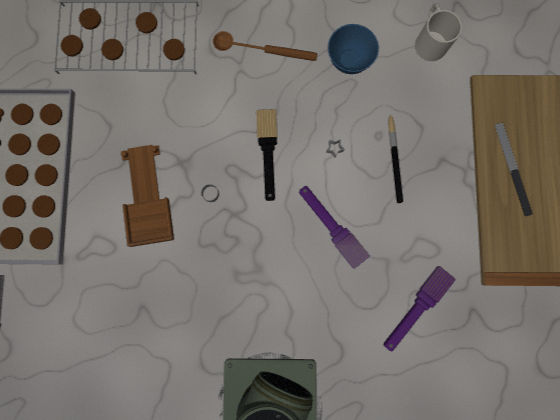

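View pics/side0.png

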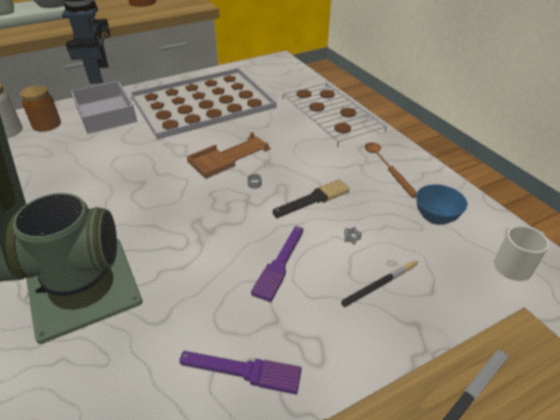

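The candidates for the wide brush in the top view are black with cream bristles at (267,152), purple at (335,228) and purple at (420,308). Only the black one fits the description. The rest is at (148,195), with its dish nearer the robot. The narrow brush is at (395,160). I'll confirm in a crop and measure.

```bash
cat > h.py <<'E'
from workcell import env
import cv2, numpy as np
from scipy.spatial.transform import Rotation as R
def ray(cam,uv,z,p=None):
    p=p or env.camera_params(cam)
    M=R.from_euler('xyz',p["orientation"],degrees=True).as_matrix()
    uv=np.atleast_2d(np.asarray(uv,float))
    d=np.c_[(uv[:,0]-p["cx"])/p["fx"],(uv[:,1]-p["cy"])/p["fy"],np.ones(len(uv))]@M.T
    return p["xyz"]+d*((z-p["xyz"][2])/d[:,2])[:,None]
E
python3 - <<'E'
from h import *
im=cv2.imread("pics/top0.png")
a=cv2.resize(im[95:215,235:305],None,fx=5,fy=5,interpolation=cv2.INTER_CUBIC)
b=cv2.resize(im[135:255,110:190],None,fx=5,fy=5,interpolation=cv2.INTER_CUBIC)
cv2.imwrite("pics/crop1.png",np.hstack([a,b]))
s=im[95:215,235:305].astype(int)
m=(s.max(2)<45).astype('u1')
n,l,st,c=cv2.connectedComponentsWithStats(m); k=1+st[1:,4].argmax()
v,u=np.nonzero(l==k); P=ray("top",np.c_[u+235,v+95],20)[:,:2]
hs=(s[:,:,2]-s[:,:,0]>30).astype('u1'); n,l,st,c=cv2.connectedComponentsWithStats(hs); k=1+st[1:,4].argmax()
v,u=np.nonzero(l==k); Q=ray("top",np.c_[u+235,v+95],18)[:,:2]
print("black",P.mean(0),P.min(0),P.max(0),"cream",Q.mean(0),Q.min(0),Q.max(0))
A=np.r_[P,Q]; mu=A.mean(0); w=np.linalg.svd(A-mu,full_matrices=False)[2][0]; w*=np.sign(w[0]); 
t=(A-mu)@w; print("axis",w,np.degrees(np.arctan2(w[1],w[0])),"len",t.max()-t.min())
tail=mu+w*t.min(); head=mu+w*t.max(); print(tail,head,"mid",tail+w*110,head-w*110, "perp",np.ptp((P-mu)@[-w[1],w[0]]))
E
```

```text
black [545.11959978   7.05374565] [460.4690061  -10.85988153] [611.48745787  29.4249624 ] cream [646.34688423  12.84238369] [612.00166494 -10.74136332] [681.28208371  37.44606245]
axis [0.99851213 0.05453011] 3.125895690333591 len 220.52852285611561
[460.48537717   2.5503159 ] [680.68578151  14.57576076] mid [570.3217111    8.54862813] [570.84944758   8.57744854] perp 40.791829559895156
```

View pics/crop1.png

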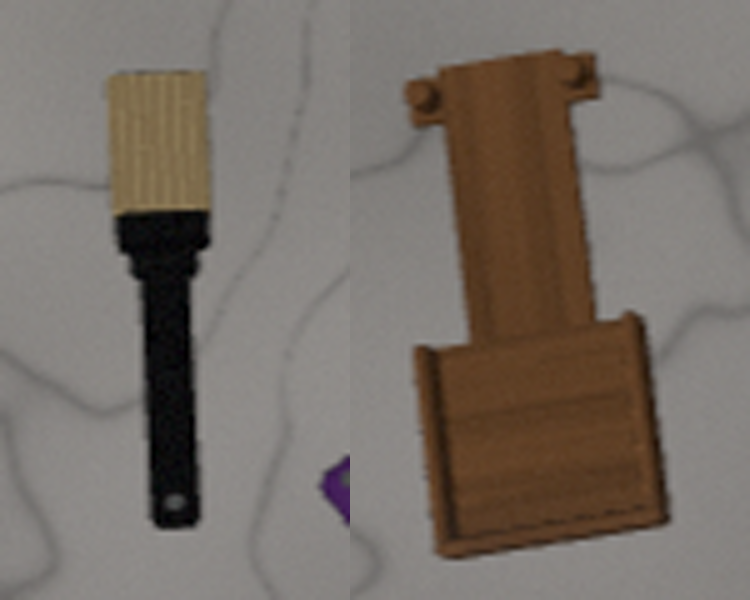

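The crop confirms a black brush with cream bristles facing away from the robot. The length measures 220 mm, as specified. On the rest, I read the post tops at about (125.4,154.6) and (155.4,149.4), and the dish corners at (125.6,205), (166,199), (128.6,245.4) and (172.6,240).

Run:
```python
from h import *
# tops of posts and wall corners, z=22
px=[(125.4,154.6),(155.4,149.4),(125.6,205),(166.5,199),(128.6,245.6),(172.8,240)]
P=ray("top",px,22)[:,:2]; print(P.round(1))
L=np.array([(75,36),(75,-36)]);
# wall corners: outer, fitted unknown thickness -> use y=+-49, x=-45/-141
L=np.array([(75,36),(75,-36),(-45,47.),(-45,-47),(-140,49),(-140,-49)],float)
def fit(I):
    a=L[I];b=P[I];ma,mb=a.mean(0),b.mean(0);U,S,V=np.linalg.svd((a-ma).T@(b-mb));Rm=(V.T@U.T);t=mb-Rm@ma
    print(I,"rest",t.round(1),np.degrees(np.arctan2(Rm[1,0],Rm[0,0])).round(2),"res",(b-(a@Rm.T+t)).round(1).tolist())
fit([0,1]);fit([0,1,2,3]);fit([0,1,2,3,4,5])
# floor far edge & narrow floor edges z=6
q=ray("top",[(110+120/5,135+345/5),(110+245/5,135+322/5),(110+90/5,135+70/5),(110+212/5,135+50/5)],6)[:,:2];print(q.round(1))
s=env.state();print(s["ee_pos"],s["ee_rot"],s["time_s"])
```

```text
[[567.  344. ]
 [579.8 273.6]
 [446.8 337.3]
 [461.4 242.6]
 [352.8 325.4]
 [366.2 224.3]]
[0, 1] rest [499.6 295.4] 10.34 res [[0.0, -0.2], [-0.0, 0.2]]
[0, 1, 2, 3] rest [498.9 297. ] 9.1 res [[-0.3, -0.4], [1.1, 0.3], [-0.3, 1.0], [-0.6, -0.9]]
[0, 1, 2, 3, 4, 5] rest [498.5 296.9] 8.93 res [[-0.1, -0.1], [1.6, 0.6], [0.0, 0.9], [-0.0, -0.9], [0.1, 1.9], [-1.6, -2.4]]
[[451.7 323.2]
 [463.  264.5]
 [585.1 344.3]
 [595.2 286. ]]
[201.36969087 538.5858041  230.95253327] [ 1.79998481e+02 -1.94470680e-03  1.59499299e+02] 0.5
```

The brush's middle is at about (570.5, 8.6) with yaw 3.1°. The rest is at about (499, 296.5) with yaw 9°. The last joint's range requires grasping at yaw about 3° and placing at about 189°. I'll grip 8 mm behind the middle so the pads stay on the parallel part of the handle. First I move above it.

jog_arm --deltas '[[[-0.03,-0.02,0,7,0.09],[-0.056,-0.04,0.005,14,0.09],[-0.084,-0.06,0.01,21,0.09],[-0.112,-0.08,0.015,28,0.09],[-0.14,-0.1,0.02,35,0.09],[-0.168,-0.12,0.025,42,0.09],[-0.196,-0.14,0.03,49,0.09],[-0.224,-0.16,0.035,56,0.09],[-0.252,-0.18,0.04,63,0.09],[-0.28,-0.2,0.045,70,0.09],[-0.308,-0.22,0.05,77,0.09],[-0.336,-0.24,0.05,84,0.09],[-0.364,-0.26,0.05,91,0.09],[-0.392,-0.28,0.05,98,0.09],[-0.42,-0.3,0.05,105,0.09],[-0.448,-0.32,0.05,112,0.09],[-0.476,-0.338,0.05,119,0.09],[-0.5,-0.355,0.05,126,0.09],[-0.516,-0.366,0.05,133,0.09],[-0.524,-0.3704,0.05,140,0.09]]]' --grip_force 20

```text
time_s: 2.17
ee_pos: [564.0, 5.6, 180.9]
ee_rot: [179.9, -0.0, 19.0]
force: [0.5, -0.4, 0.3]
gripper_width: 89.8
```

jog_arm --deltas '[[[0,0,0,7,0.09],[0,0,0,14,0.09],[0,0,0,16.4,0.09],[0,0,0,16.4,0.09],[0,0,0,16.4,0.09]]]'

```text
time_s: 2.58
ee_pos: [562.5, 8.1, 180.9]
ee_rot: [-180.0, -0.0, 3.2]
force: [0.2, 0.6, -1.0]
gripper_width: 90.1
```

Run:
```python
from h import *
s=env.state();print(s["ee_pos"],s["ee_rot"],s["qpos"].round(1),s["time_s"])
p=env.camera_params("wrist"); im=env.grab_frame("wrist"); cv2.imwrite("pics/w1.png",im[:,:,::-1]); print(p)
for l in ("brush_mid","brush_bristles"): print(l,[(d["xyz"],d["conf"]) for d in env.look_for("wrist",l)])
print(p["xyz"])
```

```text
[562.5056068    8.13141031 180.94797265] [-1.79997270e+02 -4.19690190e-03  3.17717067e+00] [-0.3 19.3 95.8  0.  65.  86.5] 2.5833
{'fx': 306.52699813577067, 'fy': 306.52699813577067, 'cx': 278.7516683588854, 'cy': 210.63155648406567, 'xyz': array([633.3792233 ,  11.19011619, 334.98926887]), 'orientation': array([ 1.65454140e+02, -1.00662874e-02, -8.69555503e+01])}
brush_mid [([616.4, 13.7, 15.6], 0.56), ([487.9, -76.2, 16.6], 0.51)]
brush_bristles [([617.1, 13.7, 20.5], 0.63), ([485.4, -79.3, 20.3], 0.49)]
[633.3792233   11.19011619 334.98926887]
```

View pics/w1.png

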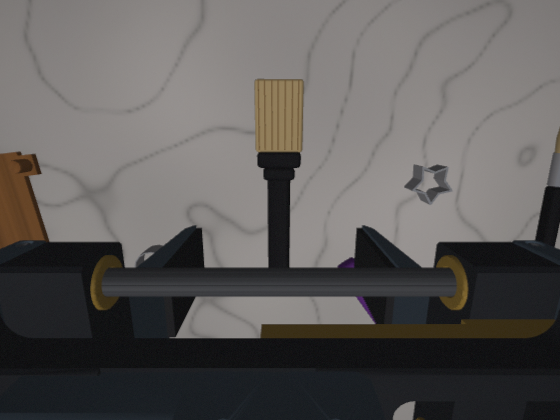

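The wrist view shows the black brush upright on the camera's centre column (about 279) and midway between the fingers. Its tip is at row 80 and the cream/black joint is at row 152. I'll check the distance along the brush, then descend.

Run:
```python
from h import *
print(ray("wrist",[(279.5,80),(279.5,151.5)],18), ray("wrist",[(279,172),(279,265)],20))
```

```text
[[680.92080571  13.00883803  18.        ]
 [613.33569311   9.39632255  18.        ]] [[592.72774908   8.81471049  20.        ]
 [489.32761428   3.3303059   20.        ]]
```

jog_arm --deltas '[[[0,0,0.03,0,0.09],[0,0,0.06,0,0.09],[0,0,0.09,0,0.09],[0,0,0.12,0,0.09],[0,0,0.14,0,0.09],[0,0,0.15,0,0.09],[0,0,0.156,0,0.09],[0,0,0.16,0,0.09],[0,0,0.161,0,0.09],[0,0,0.161,0,0.09]]]'

```text
time_s: 3.57
ee_pos: [563.3, 8.2, 20.8]
ee_rot: [180.0, -0.1, 3.1]
force: [0.2, 0.7, 0.7]
gripper_width: 90.1
```

The wrist view agrees, with the tip at x=681. Closing.

jog_arm --deltas '[[[0,0,0,0,0.04],[0,0,0,0,0.03],[0,0,0,0,0.02],[0,0,0,0,0.01],[0,0,0,0,0.01],[0,0,0,0,0.01],[0,0,0,0,0.01],[0,0,0,0,0.01],[0,0,0,0,0.01],[0,0,0,0,0.01]]]' --grip_force 25

```text
time_s: 4.4
ee_pos: [562.5, 8.2, 19.9]
ee_rot: [-180.0, 0.0, 3.1]
force: [0.1, 1.0, 0.0]
gripper_width: 26.1
```

jog_arm --deltas '[[[0,0,-0.005,0,0.01],[0,0,-0.015,0,0.01],[0,0,-0.03,0,0.01],[0,0,-0.05,0,0.01],[0,0,-0.07,0,0.01],[0,0,-0.09,0,0.01],[0,0,-0.105,0,0.01],[0,0,-0.115,0,0.01],[0,0,-0.12,0,0.01],[0,0,-0.12,0,0.01]]]'

```text
time_s: 5.23
ee_pos: [563.0, 8.1, 141.2]
ee_rot: [180.0, -0.1, 3.1]
force: [0.2, -0.0, -0.8]
gripper_width: 23.7
```

Run:
```python
from h import *
s=env.state();print(s["ee_pos"],s["ee_rot"],s["qpos"].round(1),s["time_s"],s["gripper_width"],s["force"])
im=env.grab_frame("wrist"); im2=env.grab_frame("side")
cv2.imwrite("pics/w2.png",np.hstack([cv2.resize(im,(400,300)),cv2.resize(im2[60:360,130:530],(400,300))])[:,:,::-1])
```

```text
[562.9946033    8.14990309 141.24279982] [ 1.79997917e+02 -1.35955825e-01  3.09783931e+00] [-0.3 21.3 99.   0.  59.6 86.6] 5.2333 23.734416006746606 [ 0.19724972 -0.01359594 -0.83775024]
```

View pics/w2.png

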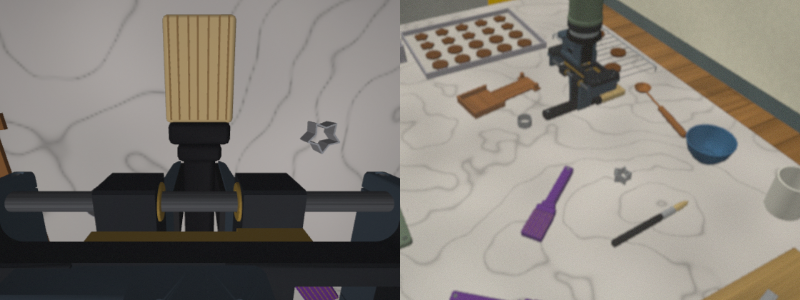

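The brush is held level: the jaw opening is 23.7 mm and the side crop at (580,100) shows it horizontal. Next I carry it over the rest while turning it by +186° in yaw, which is −186° about tool z.

jog_arm --deltas '[[[-0.001,-0.006,0,-4,0.01],[-0.003,-0.018,0,-10,0.01],[-0.005,-0.033,0,-17,0.01],[-0.007,-0.05,0,-24,0.01],[-0.009,-0.067,0,-31,0.01],[-0.011,-0.084,0,-38,0.01],[-0.014,-0.101,0,-45,0.01],[-0.016,-0.118,0,-52,0.01],[-0.018,-0.135,0,-59,0.01],[-0.021,-0.152,0,-66,0.01],[-0.023,-0.169,0,-73,0.01],[-0.025,-0.186,0,-80,0.01],[-0.028,-0.203,0,-87,0.01],[-0.03,-0.22,0,-94,0.01],[-0.032,-0.237,0,-101,0.01],[-0.034,-0.254,0,-108,0.01],[-0.036,-0.268,0,-115,0.01],[-0.038,-0.28,0,-122,0.01],[-0.039,-0.288,0,-129,0.01],[-0.0399,-0.2923,0,-136,0.01]]]'

```text
time_s: 7.0
ee_pos: [505.9, 298.6, 138.4]
ee_rot: [-179.9, -0.1, 139.5]
force: [0.3, -0.4, -1.4]
gripper_width: 24.0
```

jog_arm --deltas '[[[0,0,0,-7,0.01],[0,0,0,-14,0.01],[0,0,0,-21,0.01],[0,0,0,-28,0.01],[0,0,0,-35,0.01],[0,0,0,-42,0.01],[0,0,0,-47,0.01],[0,0,0,-49.9,0.01],[0,0,0,-49.9,0.01],[0,0,0,-49.9,0.01]]]'

```text
time_s: 7.83
ee_pos: [506.4, 297.6, 138.9]
ee_rot: [-180.0, -0.1, -171.1]
force: [-0.2, 0.3, -1.3]
gripper_width: 24.0
```

Run:
```python
from h import *
s=env.state();print(s["ee_pos"],s["ee_rot"],s["qpos"].round(1),s["time_s"],s["gripper_width"],s["force"])
im=env.grab_frame("wrist"); im2=env.grab_frame("top")
cv2.imwrite("pics/w3.png",np.hstack([cv2.resize(im,(400,300)),cv2.resize(im2[100:280,50:290],(400,300))])[:,:,::-1])
```

```text
[506.35481585 297.61158304 138.85863958] [-1.79964170e+02 -1.13354198e-01 -1.71083934e+02] [ 29.3  23.5  95.7   0.   60.9 -69.6] 7.8333 24.01812743524127 [-0.21871036  0.29016947 -1.27785177]
```

View pics/w3.png

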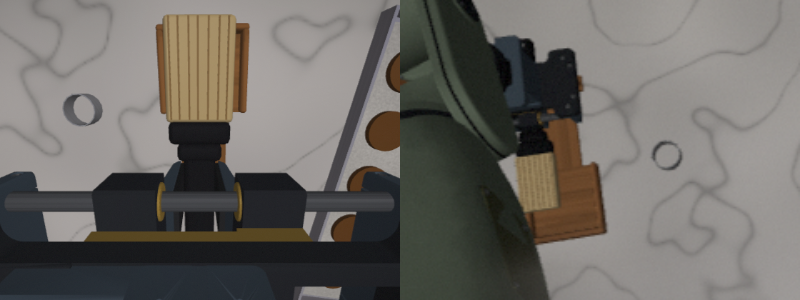

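In the wrist view the bristles (200,68) sit over the dish, aligned and about centred. The posts side is under the gripper. Lowering slowly.

jog_arm --deltas '[[[0,0,0.01,0,0.01],[0,0,0.025,0,0.01],[0,0,0.04,0,0.01],[0,0,0.055,0,0.01],[0,0,0.07,0,0.01],[0,0,0.08,0,0.01],[0,0,0.088,0,0.01],[0,0,0.094,0,0.01],[0,0,0.098,0,0.01],[0,0,0.101,0,0.01],[0,0,0.104,0,0.01],[0,0,0.104,0,0.01]]]'

```text
time_s: 8.93
ee_pos: [506.8, 297.9, 35.8]
ee_rot: [180.0, -0.0, -171.0]
force: [-0.6, -1.0, -2.1]
gripper_width: 23.8
```

jog_arm --deltas '[[[0,0,0.002,0,0.01],[0,0,0.004,0,0.01],[0,0,0.006,0,0.01],[0,0,0.0075,0,0.01],[0,0,0.0085,0,0.01],[0,0,0.0092,0,0.01],[0,0,0.0095,0,0.01],[0,0,0.0095,0,0.01],[0,0,0.0095,0,0.01]]]'

```text
time_s: 9.68
ee_pos: [506.9, 297.9, 26.6]
ee_rot: [180.0, 0.0, -171.0]
force: [0.3, -1.0, 0.3]
gripper_width: 24.1
```

Run:
```python
from h import *
s=env.state();print(s["ee_pos"],s["ee_rot"],s["time_s"],s["gripper_width"],s["force"])
im=env.grab_frame("wrist"); im2=env.grab_frame("side")
cv2.imwrite("pics/w4.png",np.hstack([cv2.resize(im,(400,300)),cv2.resize(im2[80:230,130:330],(400,300))])[:,:,::-1])
```

```text
[506.86187131 297.89473275  26.55815884] [ 1.79993650e+02  1.02133355e-02 -1.71000491e+02] 9.6833 24.08336767902071 [ 0.27109056 -0.95107916  0.26505656]
```

View pics/w4.png

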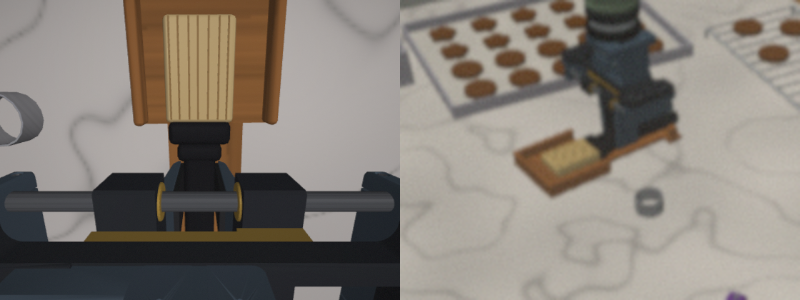

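The bristles lie inside the dish, at columns 165–235 between walls at 143–265. The force reading shows the weight coming off the tool. Releasing, then rising.

jog_arm --deltas '[[[0,0,0,0,0.022],[0,0,0,0,0.026],[0,0,0,0,0.03],[0,0,0,0,0.036],[0,0,0,0,0.045],[0,0,0,0,0.06],[0,0,0,0,0.06],[0,0,0,0,0.06],[0,0,0,0,0.06]]]'

```text
time_s: 10.53
ee_pos: [506.9, 297.9, 26.5]
ee_rot: [180.0, 0.0, -171.0]
force: [-0.3, 1.1, -0.0]
gripper_width: 60.0
```

jog_arm --deltas '[[[0,0,-0.005,0,0.06],[0,0,-0.015,0,0.06],[0,0,-0.03,0,0.06],[0,0,-0.055,0,0.06],[0,0,-0.085,0,0.06],[0,0,-0.12,0,0.06],[0,0,-0.15,0,0.06],[0,0,-0.18,0,0.06],[0,0,-0.2,0,0.06],[0,0,-0.2,0,0.06]]]'

```text
time_s: 11.37
ee_pos: [509.0, 299.0, 233.0]
ee_rot: [179.8, 0.6, -171.0]
force: [0.6, 0.4, 0.3]
gripper_width: 60.0
```

jog_arm --deltas '[[[0,-0.02,0,0,0.06],[0,-0.05,0,0,0.06],[0,-0.08,0,0,0.06],[0,-0.11,0,0,0.06],[0,-0.14,0,0,0.06],[0,-0.17,0,0,0.06],[0,-0.2,0,0,0.06],[0,-0.23,0,0,0.06],[0,-0.25,0,0,0.06],[0,-0.25,0,0,0.06],[0,-0.25,0,0,0.06]]]'

```text
time_s: 12.28
ee_pos: [545.6, 50.3, 226.3]
ee_rot: [180.0, -0.0, -171.1]
force: [-0.1, -0.4, 0.3]
gripper_width: 59.9
```

Run:
```python
from h import *
s=env.state();print(s["ee_pos"],s["ee_rot"],s["time_s"],s["gripper_width"],s["force"])
im=env.grab_frame("side"); im2=env.grab_frame("top"); cv2.imwrite("pics/top5.png",im2[:,:,::-1])
print([(d["xyz"],d["conf"]) for d in env.look_for("top","narrow_brush_mid")])
cv2.imwrite("pics/w5.png",np.hstack([cv2.resize(im[80:230,130:330],(400,300)),cv2.resize(im2[110:275,60:280],(400,300))])[:,:,::-1])
```

```text
[545.62211002  50.30845793 226.28705284] [ 1.79958174e+02 -3.14754690e-02 -1.71130868e+02] 12.2833 59.8568051602582 [-0.05916354 -0.42290641  0.26952597]
[([555.6, -284.2, 16.0], 0.84)]
```

View pics/w5.png

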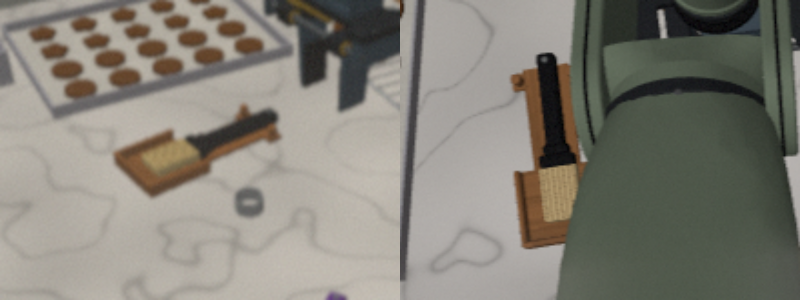

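The brush lies in the rest, with bristles in the dish and the handle between the posts. I'll check it numerically.

Run:
```python
from h import *
im=cv2.imread("pics/top5.png")
s=im[130:205,125:158].astype(int); m=(s.max(2)<45).astype('u1')
n,l,st,c=cv2.connectedComponentsWithStats(m); k=1+st[1:,4].argmax(); print(st[k])
v,u=np.nonzero(l==k); P=ray("top",np.c_[u+125,v+130],26)[:,:2]
mu=P.mean(0); w=np.linalg.svd(P-mu,full_matrices=False)[2][0]; w*=-np.sign(w[0]); t=(P-mu)@w
mid=mu+w*(t.min()+110); th=np.radians(9); d=mid-[499,296.5]
print("len",np.ptp(t),"mid",mid,"yaw",np.degrees(np.arctan2(w[1],w[0])),"in rest",d@[np.cos(th),np.sin(th)],d@[-np.sin(th),np.cos(th)])
s=env.state(); print(s["qvel"].round(2),s["time_s"])
```

```text
[ 11   9  21  63 701]
len 148.16120038720604 mid [494.71441956 293.31673625] yaw -171.35479764316588 in rest -4.730789992982436 -2.4736600042621517
[ 0.57  0.09 -0.15 -0.15 -0.06  0.  ] 12.4333
```

The offsets are −5 mm along, −2.5 mm across and 0.4° off direction, all well inside the limits. The gripper is clear.

```bash
python3 -c "
from workcell import env
print(env.job_done())"
```

```text
the job is handed in; nothing more can be done
None
```

I gripped the black wide brush 8 mm behind its balance point and turned it end for end. I lowered it into the rest while still holding it, released it and moved the arm clear. I then handed the job in at about 12.4 s; no verdict is reported.

**Placement:** In the last top view, the brush's middle was about 5 mm along and 2.5 mm across from rest_mid, and its direction was within about 0.5° of the rest's. The side picture shows it flat, with bristles in the dish and handle between the posts. I did not measure its resting height directly.

**Narrow brush:** The gripper stayed well away from it. The network's last reading was about 6 mm from its first. I put that down to the network's own error, but I did not check it separately.

**Disagreements:** The networks also gave the "brush" labels to the purple look-alikes, and once "rest_mid" to the brush itself. I identified both from the pictures instead.

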